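# Decant bearing balls from a spouted tray into a narrow-mouthed bottle

### The job

Put the four loose bearing balls away: carry the spouted tray over to the bottle, keeping it level until the drooping lip of the spout rests on the rim, just inside the bottle's narrow mouth, and only then tip it so that all four balls run into the bottle and none misses. Stand the empty tray back on the cart top and push the bottle's hinged cap fully shut. The bottle stays upright and the other parts on the cart stay where they are.

Things in the scene. Friction and masses are not known exactly. Their poses are not given: they have to be found in the camera images.
- tray: loose bright sheet-metal tray, 0.16 kg. Origin: mid width on its underside; x points to the spout, z up. Body from 52 mm behind to 35 mm ahead of the origin, 58 mm wide at the back, 23 at the front, 34 high; then a channel spout, 23 mm wide outside, to x = 78. The floor rises 8 degrees to the front, so balls stay at the back of a level tray; they roll out from about 15 degrees nose-down, well at 35.
- tray_handle (a point): centre of the tray's straight black handle: a bar 66 mm long (along tray x), 16 wide (tray y), 18 high, free behind the tray's back wall: 92 mm behind the tray's origin, 34 mm above its underside (25 mm of air under the bar when the tray stands on the cart). Axes as the tray's.
- tray_lip (a point): tip of the spout's drooping lip, 88 mm ahead of the tray's origin, 10 mm above its underside. The lip bends down from the spout's end at x = 78 mm, 19 mm wide there and 14 at the tip, 2 mm thick. Axes as the tray's.
- tray_rest (a point): point on the underside of the spout, 70 mm ahead of the tray's origin, 18.8 mm above its underside, 8 mm above and 18 mm behind the lip's tip: what lies on the near rim when the lip hangs in the mouth. Axes as the tray's.
- bottle: loose clear glass bottle, 0.6 kg, 76 mm in diameter, 100 mm high to the rim; neck 41 mm in outer diameter (black collar 46) from 80 mm up. Origin: centre of its underside, z up. Its x axis points from the bottle's axis to the cap's hinge: the open cap stands on the +x side and the -x side is free for the spout.
- bottle_mouth (a point): centre of the open mouth at the height of the rim: a round hole 36 mm in inner diameter, wall 2.5 mm. Axes as the bottle's.
- flip_cap (a joint): angle of the bottle's hinged black cap, rad: 0 shut flat on the rim, about 1.57 upright, starting 1.7 to 2.1 (open, leaning back away from the mouth). A stiff hinge holds the cap where it is left; about 0.3 N at its free edge moves it.
- flip_cap_hinge (a point): middle of the cap's hinge, 26.5 mm from the bottle's axis on its +x side, 1 mm above the rim; hinge line along the bottle's y. Axes are the cap's, equal to the bottle's when shut. The cap is a disc 43 mm in diameter, 6 mm thick, with a thumb tab reaching 58 mm from the hinge line; shut, its top lies 7 mm above the rim.
- ball_1_center (a point): centre of polished steel bearing ball 1 of 4, 14 mm in diameter, 12 g, lying in the tray's valley at the start (origin at its centre, axes of no meaning).
- ball_2_center (a point): centre of polished steel bearing ball 2 of 4, 14 mm in diameter, 12 g, lying in the tray's valley at the start (origin at its centre, axes of no meaning).
- ball_3_center (a point): centre of polished steel bearing ball 3 of 4, 14 mm in diameter, 12 g, lying in the tray's valley at the start (origin at its centre, axes of no meaning).
- ball_4_center (a point): centre of polished steel bearing ball 4 of 4, 14 mm in diameter, 12 g, lying in the tray's valley at the start (origin at its centre, axes of no meaning).
- bush_1: loose bystander: white flanged bush, 45 mm in diameter, 30 mm high, standing on the cart top (origin: centre of its underside). Not to be moved.
- bush_2: loose bystander: white flanged bush, 45 mm in diameter, 30 mm high, standing on the cart top (origin: centre of its underside). Not to be moved.
- bush_3: loose bystander: brass-coloured flanged bush, 34 mm in diameter, 36 mm high, standing on the cart top (origin: centre of its underside). Not to be moved.

How it is judged:
By the outcome, as a careful person would: the job done as asked, in the order asked, and still so for the second after the job is handed in, with the robot touching nothing.
It also fails if it takes over 61 s, if anything falls off the work surface, if the arm or the gripper's body presses on something with over 40 N, if the wrist force passes 120 N, or if a joint passes its speed limit or range.

### The arm

A 6-joint arm with a two-finger parallel gripper is mounted at the origin on a cart in front of the work surface, level with it; the furniture and walls round the work are solid. World frame = base frame: x ahead of the robot, y to its left, z up, the work surface at z = 0. Lengths are in m, angles in rad, forces in N, time in s.
With the tool pointing down it reaches from about 0.325 to 0.9 m from the base axis. Payload 6.1 kg.
Tool frame: the origin (TCP) lies at the very end of the fingers, on their centre line; the grasp point (between the pads) lies 19 mm behind it (tcp_to_grasp is the distance from the TCP to the grasp point, in m); z points along the fingers, x is the direction in which the jaws open and shut, and the axes are right-handed (so a half turn about z gives the same grasp; the last joint's range is limited). The gripper opens to 87 mm and grips with 3 to 60 N. Pads are 19 mm wide; open, the fingers measure 117 mm over their backs; the gripper's body (75 mm by 190 mm) begins 51 mm behind the grasp point.
Start: joints at [-1.462, 0.22, 1.526, -0, 1.395, -0.126], TCP at [0.145, -0.608, 0.223] pointing down, gripper open.
Joint ranges: [-2.98, 2.98], [-0.91, 2.08], [0.09, 2.57], [-1.24, 4.39], [0.2, 2.65], [-2.68, 2.68]. Speed limits (rad/s): [2.57, 2.57, 3.01, 3.14, 3.14, 3.14].

### API

Orientations are given as [roll, pitch, yaw] about the fixed x, y, z axes, in that order (R = Rz(yaw) Ry(pitch) Rx(roll)).
In Python, from bench import read_state, capture, calibration, sign_off, tcp_to_grasp gives the robot as it stands.
- The arm moves only by the shell command python3 -m inch 'ROWS'. ROWS is JSON, a list of rows, each a list of 7 numbers: the gripper command: -1 is fully open, 1 is shut, values between are in proportion, then the shift along the tool's x, y, z in units of 60 mm (1.0 is 60 mm), then the turn, a rotation vector about the tool's x, y, z in units of 5 degrees (1.0 is 5 degrees). In form: [[jaw, dx, dy, dz, ax, ay, az], ...]. A call has 1 to 8 rows; each row shifts and turns the commanded pose from where the row before left it, along the tool's axes as they then stand; what a row does not reach is not made up. A row lasts 1/8 s, in which the tool goes at most 62.5 mm and 10.7 degrees, less where a joint would pass 70% of its speed; a pose out of reach is approached as far as the arm can. A call is refused whole if a number of a shift passes 1 or a number of a turn 1, either way. A call with a gripper value outside its range is refused whole. The fingers move at their own pace and stop on an object; the grip force is fixed at half the most. Time passes only in rows, so rows that do not move let the fingers close. It gives the time, the measured TCP pose, the force and the opening at its end, in the units of the state.
- read_state(): the state, without advancing time (a new reading comes with each control period).
- capture(name): name is "side" or "top" or "wrist"; returns the picture (400x640x3 uint8, red, green, blue); there is no depth.
- calibration(name): a dict with "camera_matrix" (3x3 intrinsics, pixels), "view" (4x4, takes a point from world to camera coordinates). Camera axes: x right, y down, z forward; pixel columns grow to the right and rows downward; lengths in m; the calibration is good to about 2 mm. The wrist camera is an equidistant fisheye: a pixel r from the principal point sees the ray r / f radians off the axis. A picture is of the moment at which its call begins: read the wrist's pose just before it. calibration takes no time and is no camera call; for the wrist camera it gives the pose at the moment of the call.
- sign_off(): hands the job in, once; it reports no verdict.
The state is a dict: "t": time; "q": joint angles; "joint_velocities": joint speeds; "joint_torque": joint torques, N m; "tcp_pos": TCP position; "tool_rot": TCP orientation; "ft_force": force on the tool from outside, world axes, zero at the start; "moment": the same for the moment, N m; "opening": finger opening in m.
Only numpy, scipy, OpenCV 4.12 (cv2) and the standard library are available. Lean on these libraries where they do the work, as an engineer would, in place of code of your own. Each camera call takes 0.05 s, during which the arm holds its last target.

## Working session

There is one attempt and no reset: what is moved stays moved. The work goes in short steps, Python scripts to look and compute and a shell command to move; the robot and the scene stay as the last step left them, time stands still between calls to the robot, and variables do not carry over. Pictures are saved under pics/ and viewed, and the job is handed in when it is done.

```bash
ls; mkdir -p pics
python3 - <<'E'
from bench import *
import cv2
print(read_state()); 
try: print(tcp_to_grasp)
except Exception as e: print(e)
for n in("side","top","wrist"):
    c=calibration(n); print(n,c)
    cv2.imwrite(f"pics/{n}0.png",capture(n)[:,:,::-1])
E
```

```text
pics
{'t': 0.0, 'q': array([-1.46208591e+00,  2.21252798e-01,  1.52764640e+00, -2.15959032e-06,
        1.39472145e+00, -1.26056176e-01]), 'joint_velocities': array([-0.00046218, -0.00024124, -0.0009909 , -0.00101205, -0.00015868,
       -0.00189145]), 'joint_torque': array([-4.52720751e-04, -4.94616008e+01, -3.87377429e+01,  6.98072137e-02,
        5.72763348e-02, -1.59160145e-04]), 'tcp_pos': array([ 0.14533629, -0.6072004 ,  0.22140208]), 'tool_rot': array([-3.14133980e+00,  2.01217444e-03, -1.33602910e+00]), 'ft_force': array([ 0.10135644, -0.62588107,  0.24687938]), 'moment': array([-0.01718397,  0.02606703, -0.02312972]), 'opening': 0.0869417338556219}
0.0187
side {'camera_matrix': array([[375.5652859 ,   0.        , 324.97595572],
       [  0.        , 375.5652859 , 196.04323376],
       [  0.        ,   0.        ,   1.        ]]), 'view': array([[ 0.99358011, -0.11312166,  0.00143163, -0.55241479],
       [-0.06858406, -0.61236115, -0.78759765,  0.08146252],
       [ 0.08997103,  0.78244317, -0.6161882 ,  0.86854137],
       [ 0.        ,  0.        ,  0.        ,  1.       
[... 169 characters left out ...]
.        ]]), 'view': array([[ 0.02232859, -0.99961864, -0.01624859, -0.02938612],
       [-0.99629362, -0.02089801, -0.08344038,  0.55867699],
       [ 0.083069  ,  0.01805148, -0.99638029,  0.97468598],
       [ 0.        ,  0.        ,  0.        ,  1.        ]])}
wrist {'camera_matrix': array([[309.70691629,   0.        , 311.75787179],
       [  0.        , 309.70691629, 199.31248889],
       [  0.        ,   0.        ,   1.        ]]), 'view': array([[ 0.23305701, -0.97246124, -0.00188806, -0.62592304],
       [-0.93732312, -0.22515228,  0.26595455, -0.03191851],
       [-0.25905559, -0.06021285, -0.96398372,  0.39053558],
       [ 0.        ,  0.        ,  0.        ,  1.        ]])}
```

View pics/side0.png

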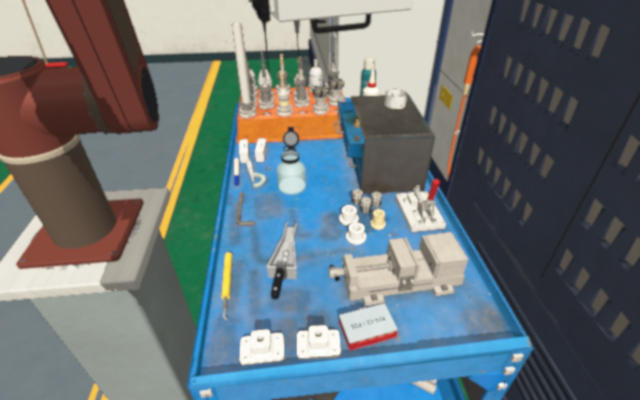

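View pics/top0.png

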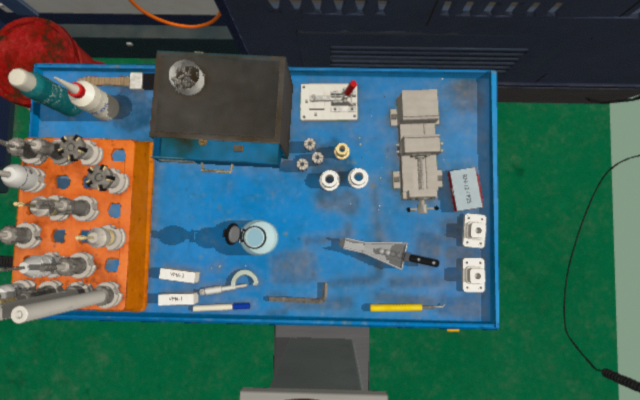

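View pics/wrist0.png

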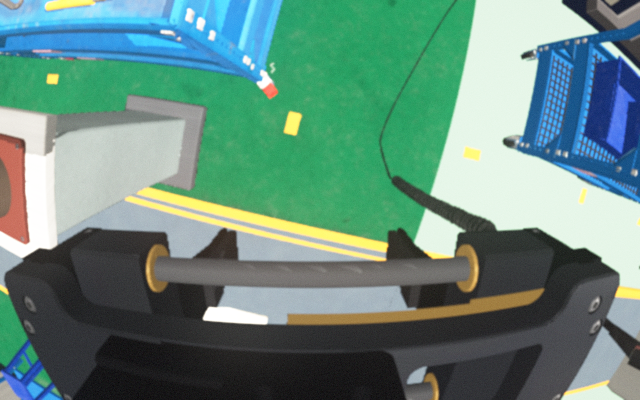

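Top view: tray has its spout end at about (345,243) and handle end at (438,263). The bottle mouth is at (257,237) and the cap at (233,233). I'll enlarge these for accurate pixels.

```bash
cat > h.py <<'E'
import numpy as np, cv2, os
from bench import *
def px(n,u,v,z,cal=None):
    c=cal or calibration(n);K=c["camera_matrix"];T=c["view"];R=T[:3,:3];o=-R.T@T[:3,3]
    d=np.array([(u-K[0,2])/K[0,0],(v-K[1,2])/K[1,1],1.])
    if n=="wrist":
        r=np.hypot(d[0],d[1]); d=np.array([d[0]/r*np.sin(r),d[1]/r*np.sin(r),np.cos(r)]) if r>0 else np.array([0,0,1.])
    d=R.T@d
    return o+d*(z-o[2])/d[2]
def proj(n,p,cal=None):
    c=cal or calibration(n);K=c["camera_matrix"];T=c["view"];q=T[:3,:3]@np.asarray(p,float)+T[:3,3]
    if n=="wrist":
        r=np.hypot(q[0],q[1]);th=np.arctan2(r,q[2]);x,y=q[0]/r*th,q[1]/r*th
    else: x,y=q[0]/q[2],q[1]/q[2]
    return np.array([x*K[0,0]+K[0,2],y*K[1,1]+K[1,2]])
def tri(a,b):
    # a,b: (name,u,v[,cal])
    P=[]
    for n,u,v,*c in (a,b):
        c=c[0] if c else None
        p0=px(n,u,v,0,c);p1=px(n,u,v,.1,c);P.append((p0,(p1-p0)))
    (p,d),(q,e)=P
    s=np.linalg.lstsq(np.c_[d,-e],q-p,rcond=None)[0]
    return (p+d*s[0]+q+e*s[1])/2, np.linalg.norm(p+d*s[0]-q-e*s[1])
def crop(img,u0,v0,u1,v1,s,name,marks=()):
    c=cv2.resize(img[v0:v1,u0:u1,::-1],None,fx=s,fy=s,interpolation=cv2.INTER_CUBIC)
    c=np.ascontiguousarray(c)
    for m in marks: cv2.circle(c,(int((m[0]-u0+.5)*s),int((m[1]-v0+.5)*s)),3,(0,0,255),-1)
    assert not os.path.exists(name); cv2.imwrite(name,c)
E
python3 - <<'E'
from h import *
t=cv2.imread("pics/top0.png")[:,:,::-1];s=cv2.imread("pics/side0.png")[:,:,::-1]
crop(t,210,200,450,290,3.3,"pics/t1.png")
crop(s,230,120,390,310,3,"pics/s1.png")
E
```

```text
(no output)
```

View pics/t1.png

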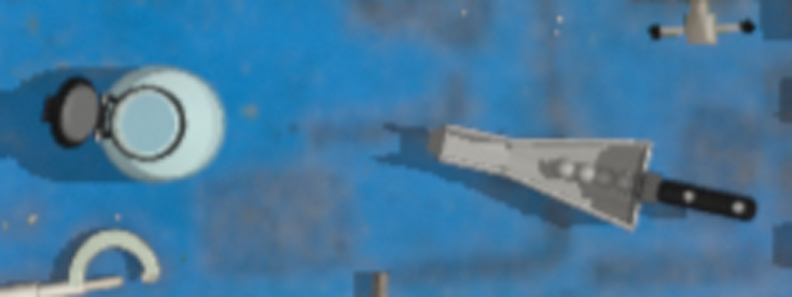

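View pics/s1.png

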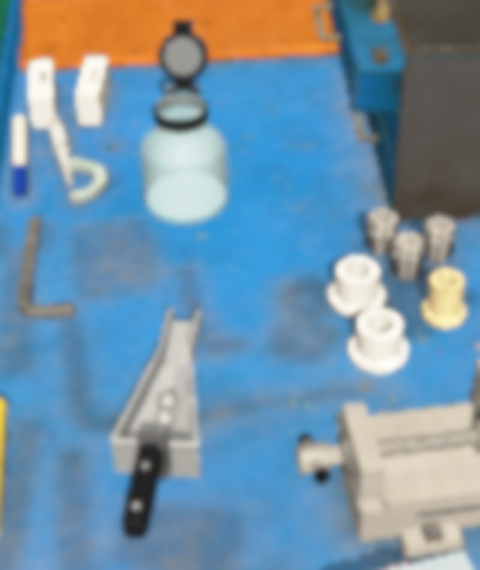

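Enlarged top crop, in original pixels: handle runs from about (409.6,257.5) to (439,263.5), lip tip is at (341,243), back corners at (407,243) and (402.5,269), mouth centre at (254.7,237). Cap disc is at (232.7,234).

Run:
```python
from h import *
c=lambda x,y:(210+x/3.3-.5,200+y/3.3-.5)
f=lambda x,y,z:px("top",*c(x,y),z)
h0,h1=f(660,190,.043),f(756,209,.043)
print("handle",h0,h1,np.linalg.norm(h1-h0))
b1,b2=f(652,142,.034),f(634,228,.034);print("back",b1,b2,np.linalg.norm(b1-b2),(b1+b2)/2)
l=f(432,142,.01);print("lip",l)
m=f(147,122,.1);print("mouth top",m)
sm=(230+181/3-.5,120+108/3-.5)
print("mouth side",px("side",*sm,.1),tri(("top",*c(147,122)),("side",*sm)))
print("handle side",px("side",230+157/3,120+450/3,.043),px("side",230+135/3,120+528/3,.043))
cc=("top",*c(78,113));cs=("side",230+183/3,120+57/3)
print("cap",tri(cc,cs))
print(px("side",230+135/3,120+455/3,.034))
```

```text
handle [ 0.44288469 -0.19819963  0.043     ] [ 0.43230163 -0.25901105  0.043     ] 0.06172543743427786
back [ 0.4731414  -0.19435819  0.034     ] [ 0.41801299 -0.18327025  0.034     ] 0.056232403294526855 [ 0.44557719 -0.18881422  0.034     ]
lip [ 0.46981122 -0.05332203  0.01      ]
mouth top [0.47856007 0.12059667 0.1       ]
mouth side [0.48045653 0.1165516  0.1       ] (array([0.47952331, 0.12106762, 0.09720791]), np.float64(0.0019127087008825702))
handle side [ 0.45006126 -0.20492333  0.043     ] [ 0.43550662 -0.26420886  0.043     ]
cap (array([0.4846343 , 0.15751678, 0.12361943]), np.float64(0.003506770566811674))
[ 0.43536334 -0.19967457  0.034     ]
```

```bash
cat >> h.py <<'E'
from scipy.spatial.transform import Rotation as Ro
def cur():
    s=read_state(); return s["tcp_pos"],Ro.from_euler("xyz",s["tool_rot"])
def rdown(yawx,tilt=0):
    "tool down, tool x at yawx deg; tilt deg: turn about tool x"
    return Ro.from_euler("z",yawx,degrees=True)*Ro.from_euler("x",180,degrees=True)*Ro.from_euler("x",tilt,degrees=True)
def plan(p1,R1,n,p0=None,R0=None):
    "n equal rows (constant twist)"
    if p0 is None: p0,R0=cur()
    w=(R0.inv()*R1).as_rotvec()/n; E=Ro.from_rotvec(w); S=np.zeros((3,3));A=Ro.identity()
    for k in range(n): S+=A.as_matrix();A=A*E
    d=np.linalg.solve(S,R0.inv().apply(np.asarray(p1)-p0))
    print(n,"rows:",np.round(d/.06,3),np.round(np.degrees(w)/5,3))
def st():
    s=read_state();print("t",round(s["t"],2),"q",np.round(s["q"],3),"p",np.round(s["tcp_pos"],4),"rot",np.round(np.degrees(s["tool_rot"]),2),"F",np.round(s["ft_force"],1),"open",round(s["opening"],4))
E
python3 -c "
from h import *
plan([.438,-.23,.14],rdown(-10.2),14)"
```

```text
14 rows: [-0.083 -0.596  0.097] [-0.001  0.001 -0.948]
```

```bash
python3 -m inch '[[-1,-0.083,-0.596,0.09,0,0,-0.948],[-1,-0.083,-0.596,0.09,0,0,-0.948],[-1,-0.083,-0.596,0.09,0,0,-0.948],[-1,-0.083,-0.596,0.09,0,0,-0.948],[-1,-0.083,-0.596,0.09,0,0,-0.948],[-1,-0.083,-0.596,0.09,0,0,-0.948],[-1,-0.083,-0.596,0.09,0,0,-0.948]]'
python3 -m inch '[[-1,-0.083,-0.596,0.09,0,0,-0.948],[-1,-0.083,-0.596,0.09,0,0,-0.948],[-1,-0.083,-0.596,0.09,0,0,-0.948],[-1,-0.083,-0.596,0.09,0,0,-0.948],[-1,-0.083,-0.596,0.09,0,0,-0.948],[-1,-0.083,-0.596,0.09,0,0,-0.948],[-1,-0.083,-0.596,0.09,0,0,-0.948],[-1,0,0,0,0,0,0]]'
python3 - <<'E'
from h import *
st()
import pickle
pickle.dump((calibration("wrist"),cur()),open("w1.pkl","wb"))
w=capture("wrist");crop(w,0,0,640,400,1.25,"pics/w1.png")
E
```

```text
t: 1.02
tcp_pos: [0.3489, -0.4616, 0.1842]
tool_rot: [-3.141, 0.0, -0.754]
ft_force: [1.2, 0.3, -0.4]
opening: 0.0871
t: 2.02
tcp_pos: [0.438, -0.2279, 0.1461]
tool_rot: [-3.14, 0.002, -0.175]
ft_force: [0.1, -0.5, 1.0]
opening: 0.087
t 2.02 q [-0.64  -0.024  1.939  0.     1.229 -0.465] p [ 0.438  -0.2279  0.1461] rot [-1.7993e+02  1.0000e-01 -1.0000e+01] F [ 0.1 -0.5  1. ] open 0.087
```

View pics/w1.png

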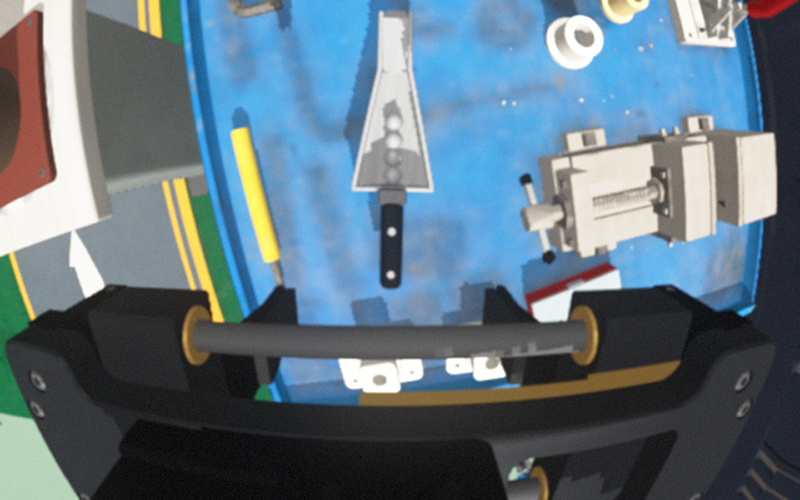

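Wrist view (0.8× gives original pixels): handle runs from (392,203) to (391,287), back corners at (353,188) and (433,190), spout end at (395,14). Tray is centred between the jaws. All four balls are in the valley.

Run:
```python
from h import *
import pickle
cal,_=pickle.load(open("w1.pkl","rb"))
f=lambda x,y,z:px("wrist",x/1.25-.4,y/1.25-.4,z,cal)
a,b=f(392.5,204,.043),f(391,287,.043);print(a,b,np.linalg.norm(a-b),(a+b)/2)
c,d=f(353,189,.034),f(433,190,.034);print(c,d,np.linalg.norm(c-d),(c+d)/2)
l=f(395,14,.02);print(l)
print(np.degrees(np.arctan2(*(l-b)[1::-1])),np.degrees(np.arctan2(*(a-b)[1::-1])))
```

```text
[ 0.44597941 -0.19793759  0.043     ] [ 0.4343974  -0.25797393  0.043     ] 0.06114331700156397 [ 0.4401884  -0.22795576  0.043     ]
[ 0.41996398 -0.18363264  0.034     ] [ 0.47601667 -0.19417586  0.034     ] 0.05703563465268725 [ 0.44799032 -0.18890425  0.034     ]
[ 0.47256391 -0.05809766  0.02      ]
79.18947013170187 79.08083139029596
```

```bash
python3 -c "
from h import *
plan([.4432,-.2118,.0155],rdown(-10.7),5)"
```

```text
5 rows: [ 0.006 -0.061  0.437] [-0.     0.001  0.024]
```

```bash
python3 -m inch '[[-1,0.006,-0.061,0.437,0,0,0.024],[-1,0.006,-0.061,0.437,0,0,0.024],[-1,0.006,-0.061,0.437,0,0,0.024],[-1,0.006,-0.061,0.437,0,0,0.024],[-1,0.006,-0.061,0.437,0,0,0.024],[-1,0,0,0,0,0,0]]'
python3 - <<'E'
from h import *
st()
w=capture("wrist");crop(w,0,0,640,400,1.25,"pics/w2.png")
E
```

```text
t: 2.82
tcp_pos: [0.4417, -0.2124, 0.014]
tool_rot: [-3.14, 0.004, -0.19]
ft_force: [0.2, -0.1, -0.2]
opening: 0.0868
t 2.83 q [-0.609  0.169  2.02  -0.     0.957 -0.419] p [ 0.4417 -0.2124  0.014 ] rot [-179.91    0.24  -10.87] F [ 0.2 -0.1 -0.2] open 0.0868
```

View pics/w2.png

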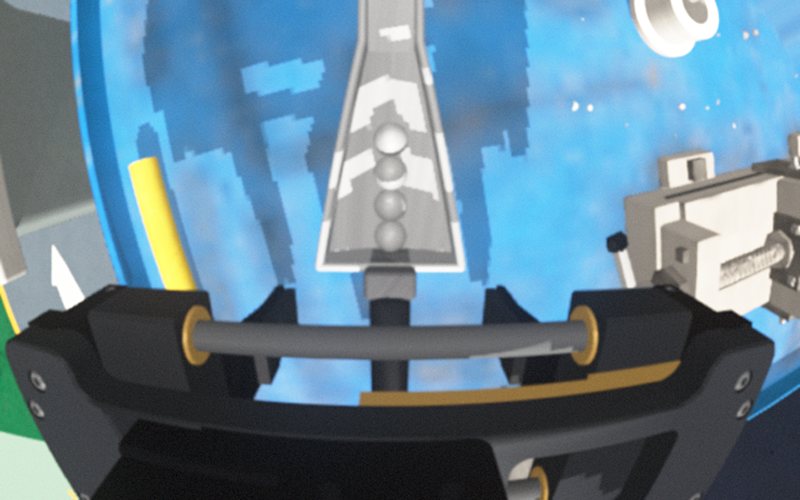

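The handle (x≈390) sits midway between the pads (285 and 495), so I'm closing.

```bash
python3 -m inch '[[0.3,0,0,0,0,0,0],[1,0,0,0,0,0,0],[1,0,0,0,0,0,0],[1,0,0,0,0,0,0],[1,0,0,0,0,0,0],[1,0,0,0,0,0,0],[1,0,0,0,0,0,0],[1,0,0,0,0,0,0]]'
python3 - <<'E'
from h import *
st()
E
```

```text
t: 3.88
tcp_pos: [0.4432, -0.2126, 0.0157]
tool_rot: [-3.142, 0.0, -0.188]
ft_force: [-0.6, 0.0, 0.1]
opening: 0.016
t 3.88 q [-0.608  0.166  2.019 -0.     0.957 -0.42 ] p [ 0.4432 -0.2126  0.0157] rot [-1.800e+02  3.000e-02 -1.078e+01] F [-0.6  0.   0.1] open 0.016
```

```bash
python3 -m inch '[[1,0,0,-0.1,0,0,0],[1,0,0,-0.3,0,0,0],[1,0,0,-0.45,0,0,0],[1,0,0,-0.45,0,0,0],[1,0,0,-0.45,0,0,0],[1,0,0,-0.3,0,0,0],[1,0,0,-0.1,0,0,0],[1,0,0,0,0,0,0]]'
python3 - <<'E'
from h import *
st()
w=capture("wrist");crop(w,0,0,640,400,1.25,"pics/w3.png")
s=capture("side");crop(s,230,120,390,310,3,"pics/s3.png")
E
```

```text
t: 4.88
tcp_pos: [0.4433, -0.2126, 0.1446]
tool_rot: [-3.141, 0.0, -0.188]
ft_force: [-0.7, 0.4, -2.9]
opening: 0.0155
t 4.88 q [-0.608 -0.029  1.946  0.     1.225 -0.419] p [ 0.4433 -0.2126  0.1446] rot [-1.7999e+02  1.0000e-02 -1.0790e+01] F [-0.7  0.4 -2.9] open 0.0155
```

View pics/w3.png

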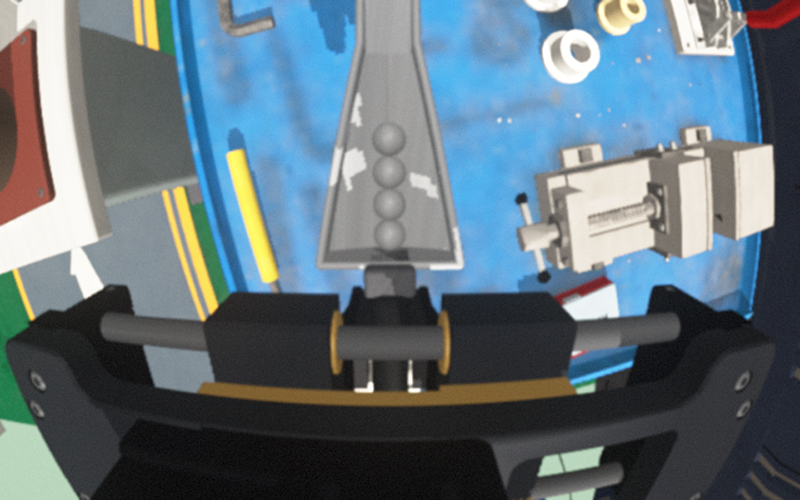

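View pics/s3.png

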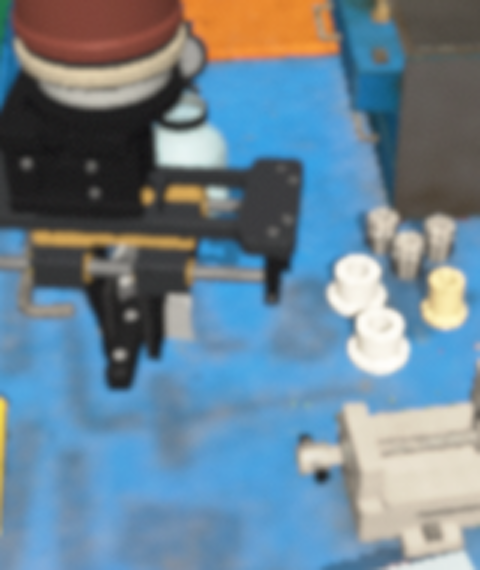

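The tray is held rigidly: its back corners are still at (320,267) and (460,267), and all four balls are at the back. Next I move gently towards the bottle, level, stopping short to measure the lip against the mouth.

```bash
python3 -m inch '[[1,-0.024,-0.1,0,0,0,0],[1,-0.052,-0.22,0,0,0,0],[1,-0.076,-0.32,0,0,0,0],[1,-0.083,-0.35,0,0,0,0],[1,-0.083,-0.35,0,0,0,0],[1,-0.071,-0.3,0,0,0,0],[1,-0.043,-0.18,0,0,0,0],[1,-0.023,-0.096,0,0,0,0]]'
python3 -m inch '[[1,0,0,0,0,0,0]]'
python3 - <<'E'
from h import *
import pickle
st()
pickle.dump((calibration("wrist"),cur()),open("w4.pkl","wb"))
w=capture("wrist");crop(w,0,0,640,400,1.25,"pics/w4.png");
s=capture("side");crop(s,230,120,390,310,3,"pics/s4.png")
t=capture("top");crop(t,210,200,450,290,3.3,"pics/t4.png")
E
```

```text
t: 5.98
tcp_pos: [0.4381, -0.0939, 0.1449]
tool_rot: [3.141, -0.0, -0.187]
ft_force: [-0.4, -0.1, -1.3]
opening: 0.0155
t: 6.1
tcp_pos: [0.4382, -0.0945, 0.1449]
tool_rot: [3.141, -0.0, -0.188]
ft_force: [0.5, 0.4, -2.1]
opening: 0.0158
t 6.1 q [-0.389 -0.142  2.05  -0.     1.233 -0.201] p [ 0.4382 -0.0945  0.1449] rot [ 1.7999e+02 -1.0000e-02 -1.0760e+01] F [ 0.5  0.4 -2.1] open 0.0158
```

View pics/w4.png

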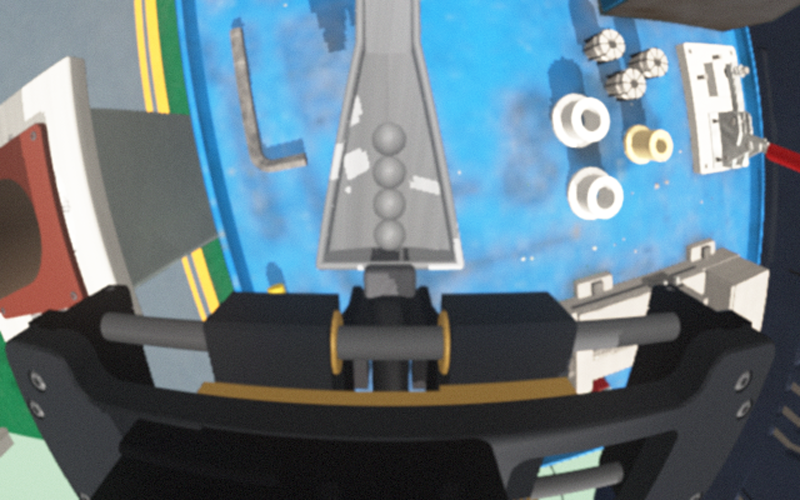

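View pics/t4.png

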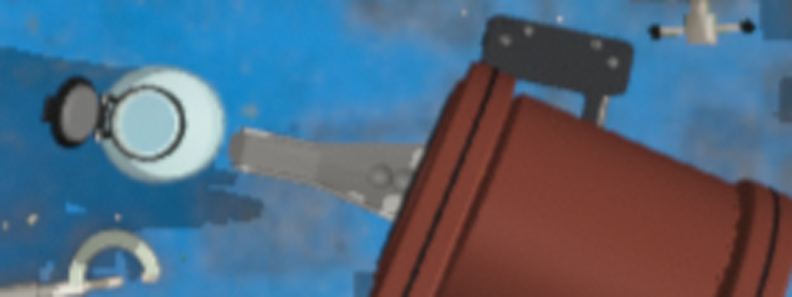

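View pics/s4.png

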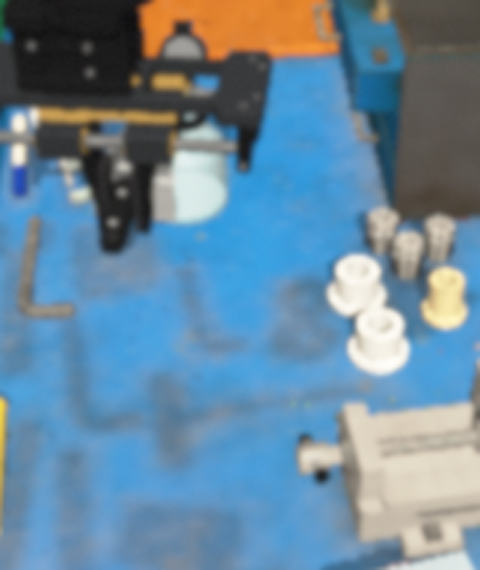

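Top crop: lip tip at (231,150), spout end between (246,128) and (240,170), mouth at (147,122). I'll compute lip against mouth.

Run:
```python
from h import *
c=lambda x,y:(210+x/3.3-.5,200+y/3.3-.5)
f=lambda x,y,z:px("top",*c(x,y),z)
l=f(231,149,.139);m=f(147,122,.1);print("lip",l,"mouth",m)
p,R=cur();d=-R.as_matrix()[:,1];print("dir",d)
pl=p+d*.164;print("pred lip",pl)
for k in(l,pl): v=m-k;print("along",v@d,"toolx",v@R.as_matrix()[:,0])
# side of bottle rim / bottle base
print("hinge",f(103,117,.101),"bottle edge",f(164,182,.06))
```

```text
lip [0.46401687 0.06482954 0.139     ] mouth [0.47856007 0.12059667 0.1       ]
dir [ 1.87681369e-01  9.82229945e-01 -1.99260458e-04]
pred lip [0.46895587 0.06600546 0.14483646]
along 0.05751340577269741 toolx 0.0038161214204597933
along 0.05543258463715297 toolx -0.0008147440095937595
hinge [0.48097455 0.14717033 0.101     ] bottle edge [0.44132889 0.11536498 0.06      ]
```

Run:
```python
from h import *
p,R=cur();M=R.as_matrix();d=-M[:,1];y=np.array([-d[1],d[0],0]);z=np.array([0,0,1.])
def tray(a,b,h,sh=0): return p+d*(a+.076)+y*(b+sh)+z*(h-.0155)
pts=[(.088,0,.010),(.088,.007,.01),(.088,-.007,.01),(.078,.0115,.02),(.078,-.0115,.02),(.035,.0115,.034),(.035,-.0115,.034),(-.052,.029,.034),(-.052,-.029,.034)]
t=capture("top");w=capture("wrist")
cc=calibration("top")
o=-cc["view"][:3,:3].T@cc["view"][:3,3];print("cam",o)
crop(t,260,220,340,270,10,"pics/t5.png",[proj("top",tray(*q)) for q in pts])
crop(w,220,0,420,230,2.5,"pics/w5.png",[proj("wrist",tray(*q)) for q in pts])
```

```text
cam [ 0.47629629 -0.0352942   1.01729664]
```

View pics/t5.png

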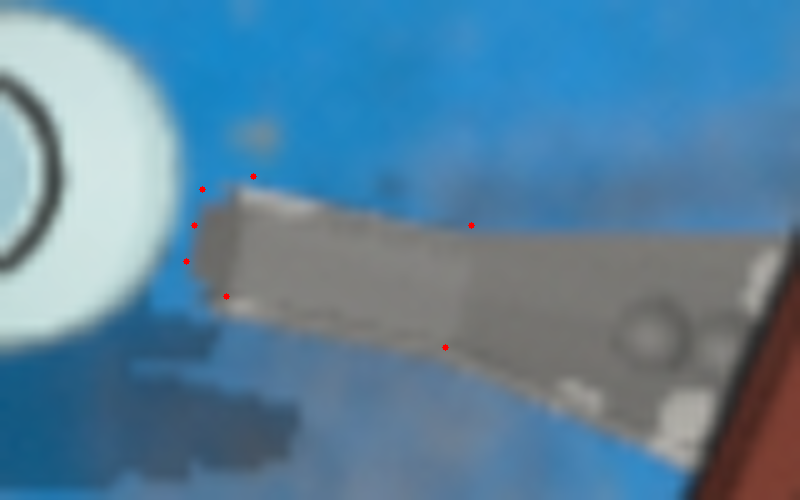

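View pics/w5.png

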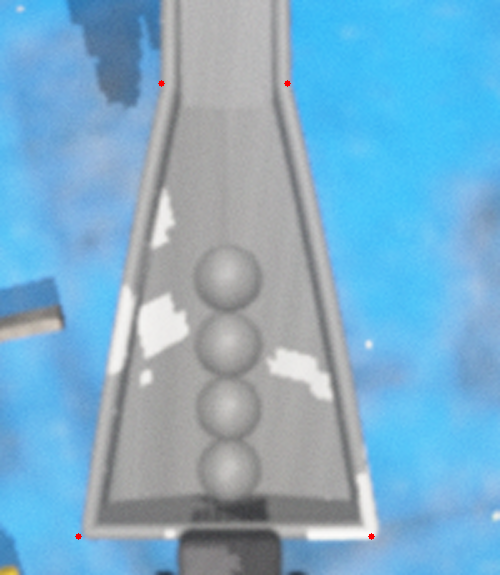

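```bash
python3 - <<'E'
from h import *
f=lambda x,y,z:px("top",260+x/10-.5,220+y/10-.5,z)
l=f(197,250,.139);k=f(458,290,.163);m=px("top",210+147/3.3-.5,200+122/3.3-.5,.1)
e=(f(237,190,.158)+f(215,312,.158))/2
print(l,e,k,np.linalg.norm((l-k)[:2]),[np.degrees(np.arctan2(*(q-k)[1::-1])) for q in(l,e)],np.linalg.norm((e-k)[:2]))
print(f(237,190,.158)-f(215,312,.158))
# better mouth: fit ellipse of dark ring
t=cv2.imread("pics/t5.png")
E
python3 - <<'E'
from h import *
t=capture("top");crop(t,225,215,285,260,13,"pics/t6.png")
E
```

```text
[0.46429114 0.06541051 0.139     ] [0.46449937 0.05781346 0.158     ] [0.45834577 0.01409103 0.163     ] 0.05166272197924642 [np.float64(83.39172788677175), np.float64(81.98866724924889)] 0.04415334401561168
[ 0.02271212 -0.00342399  0.        ]
```

View pics/t6.png

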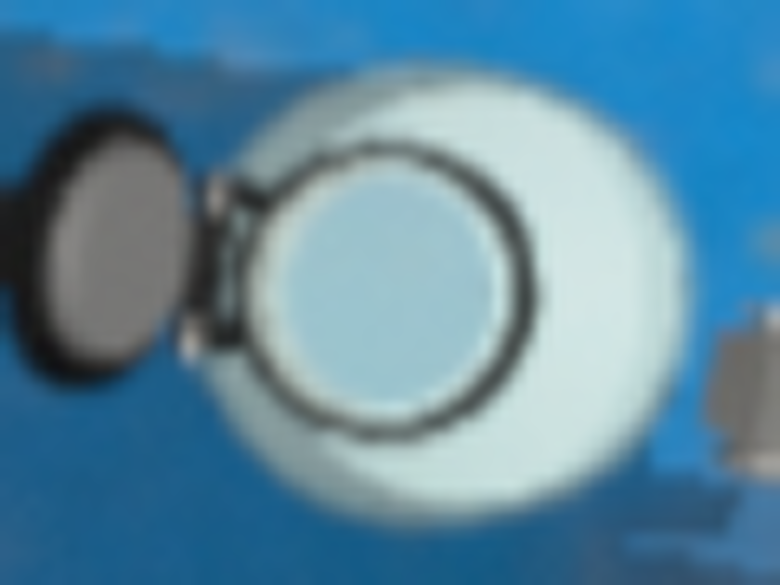

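Mouth centre is at about (254.5,236.7) px. In that same camera the lip is 13.9 mm and 54.5 mm short of it, in x and y. I move over the mouth, still high and level, then check.

```bash
python3 -m inch '[[1,0.005,-0.08,0,0,0,0],[1,0.01,-0.2,0,0,0,0],[1,0.013,-0.24,0,0,0,0],[1,0.012,-0.2,0,0,0,0],[1,0.008,-0.14,0,0,0,0],[1,0.004,-0.066,0,0,0,0],[1,0,0,0,0,0,0]]'
python3 - <<'E'
from h import *
st()
t=capture("top");crop(t,225,215,305,265,10,"pics/t7.png")
s=capture("side");crop(s,250,100,350,220,5,"pics/s7.png")
E
```

```text
t: 7.28
tcp_pos: [0.4516, -0.0404, 0.1448]
tool_rot: [3.141, -0.0, -0.188]
ft_force: [0.2, 0.4, -1.7]
opening: 0.0159
t 7.28 q [-0.263 -0.128  2.038 -0.     1.231 -0.076] p [ 0.4516 -0.0404  0.1448] rot [179.99  -0.   -10.75] F [ 0.2  0.4 -1.7] open 0.0159
```

View pics/t7.png

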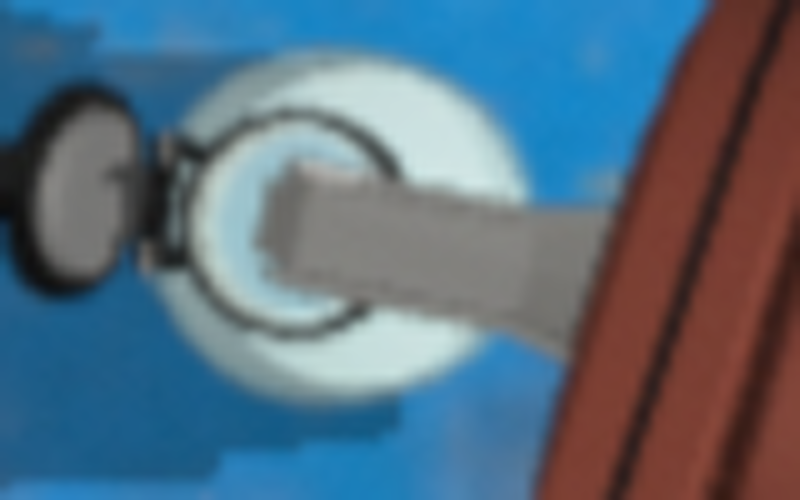

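View pics/s7.png

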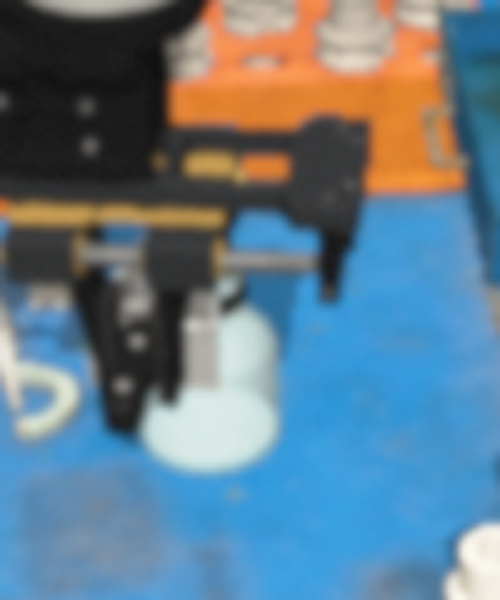

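The lip sits over the mouth opening, at (262,225) high up, which lowers to about (304,222) against a mouth centre of (295,222). Lowering.

```bash
python3 -m inch '[[1,0,0,0.08,0,0,0],[1,0,0,0.16,0,0,0],[1,0,0,0.16,0,0,0],[1,0,0,0.14,0,0,0],[1,0,0,0.1,0,0,0],[1,0,0,0.06,0,0,0],[1,0,0,0.03,0,0,0],[1,0,0,0,0,0,0]]'
python3 - <<'E'
from h import *
st()
t=capture("top");crop(t,225,215,305,265,10,"pics/t8.png")
E
```

```text
t: 8.38
tcp_pos: [0.4517, -0.0407, 0.1011]
tool_rot: [3.142, -0.0, -0.188]
ft_force: [-1.1, -0.5, -2.2]
opening: 0.0155
t 8.38 q [-0.264 -0.069  2.074 -0.     1.136 -0.076] p [ 0.4517 -0.0407  0.1011] rot [ 1.800e+02 -1.000e-02 -1.079e+01] F [-1.1 -0.5 -2.2] open 0.0155
```

View pics/t8.png

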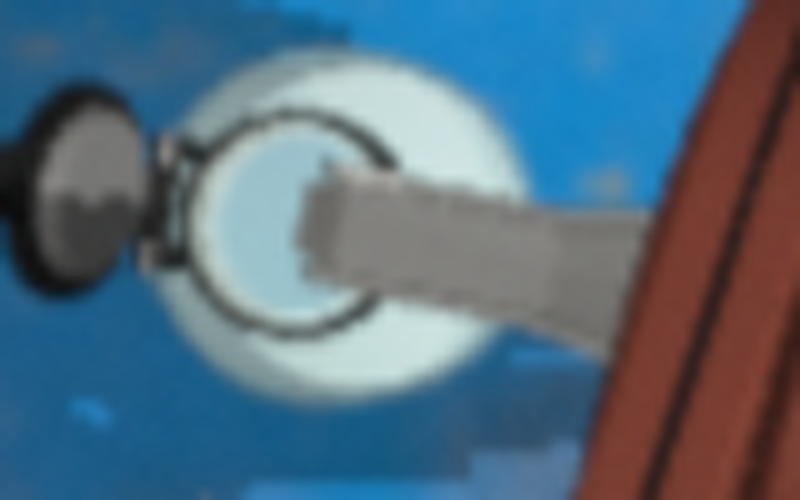

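```bash
python3 -m inch '[[1,0,-0.012,0.012,0,0,0],[1,0,-0.012,0.012,0,0,0],[1,0,0,0.015,0,0,0],[1,0,0,0.015,0,0,0],[1,0,0,0,0,0,0],[1,0,0,0,0,0,0]]'
python3 -c "
from h import *
st()"
```

```text
t: 9.18
tcp_pos: [0.4519, -0.0392, 0.0978]
tool_rot: [-3.142, -0.0, -0.188]
ft_force: [0.1, -0.6, -1.7]
opening: 0.0153
t 9.18 q [-0.261 -0.063  2.076  0.     1.129 -0.073] p [ 0.4519 -0.0392  0.0978] rot [-180.     -0.    -10.79] F [ 0.1 -0.6 -1.7] open 0.0153
```

```bash
python3 -m inch '[[1,0,0,0.012,0,0,0],[1,0,0,0,0,0,0]]'; python3 -m inch '[[1,0,0,0.012,0,0,0],[1,0,0,0,0,0,0]]'
```

```text
t: 9.43
tcp_pos: [0.4519, -0.0393, 0.0971]
tool_rot: [3.142, -0.0, -0.188]
ft_force: [-0.3, -0.6, -1.4]
opening: 0.0156
t: 9.68
tcp_pos: [0.4519, -0.0393, 0.0964]
tool_rot: [3.142, -0.0, -0.188]
ft_force: [-0.5, -0.4, -0.7]
opening: 0.0156
```

```bash
python3 -m inch '[[1,0,0,0.008,0,0,0],[1,0,0,0,0,0,0]]'; python3 -m inch '[[1,0,0,0.008,0,0,0],[1,0,0,0,0,0,0]]'; python3 -m inch '[[1,0,0,0,0,0,0]]'
python3 - <<'E'
from h import *
st()
t=capture("top");crop(t,225,215,305,265,10,"pics/t9.png")
s=capture("side");crop(s,250,100,350,220,5,"pics/s9.png")
E
```

```text
t: 9.93
tcp_pos: [0.4519, -0.0393, 0.096]
tool_rot: [3.141, -0.0, -0.188]
ft_force: [-0.3, -1.0, -0.9]
opening: 0.0157
t: 10.18
tcp_pos: [0.4519, -0.0393, 0.0955]
tool_rot: [3.141, -0.0, -0.188]
ft_force: [-0.6, -1.6, 0.3]
opening: 0.0156
t: 10.3
tcp_pos: [0.4519, -0.0393, 0.0955]
tool_rot: [3.141, -0.0, -0.188]
ft_force: [0.4, -2.7, 0.9]
opening: 0.0154
t 10.3 q [-0.261 -0.06   2.077 -0.     1.124 -0.072] p [ 0.4519 -0.0393  0.0955] rot [ 1.7999e+02 -1.0000e-02 -1.0790e+01] F [ 0.4 -2.7  0.9] open 0.0154
```

View pics/t9.png

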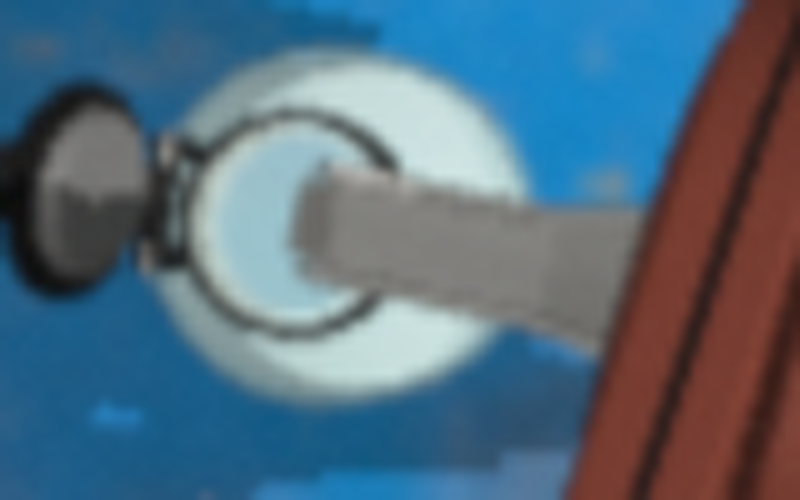

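View pics/s9.png

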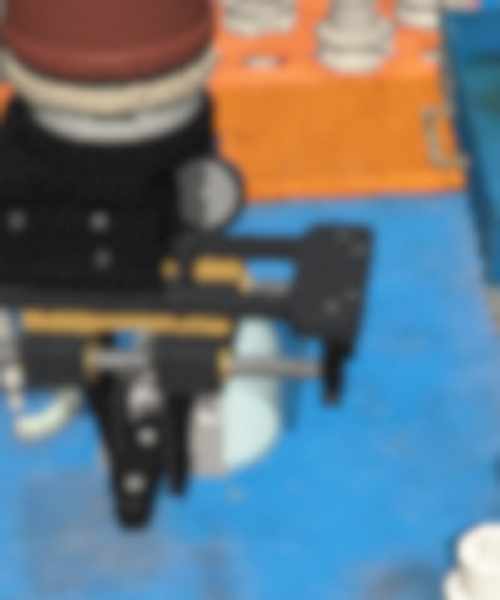

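Contact confirmed: vertical force went from −2 to +0.9 N at TCP z 0.0955, where 0.0965 was expected, and the lip is inside the mouth at (300,225). Now I tip about the near rim.

```bash
python3 -m inch '[[1,0,0.001,-0.055,-0.25,0,0],[1,0,0.001,-0.107,-0.5,0,0],[1,0,0.001,-0.107,-0.5,0,0],[1,0,0.001,-0.107,-0.5,0,0]]'
python3 -c "
from h import *
st()"
```

```text
t: 10.9
tcp_pos: [0.4522, -0.0382, 0.1185]
tool_rot: [2.987, -0.001, -0.188]
ft_force: [-0.5, -1.4, -0.2]
opening: 0.0158
t 10.9 q [-0.141 -0.065  2.043 -0.168  1.176  0.113] p [ 0.4522 -0.0382  0.1185] rot [ 1.7112e+02 -3.0000e-02 -1.0790e+01] F [-0.5 -1.4 -0.2] open 0.0158
```

```bash
python3 -m inch '[[1,0,0.001,-0.107,-0.5,0,0],[1,0,0.001,-0.107,-0.5,0,0],[1,0,0.001,-0.107,-0.5,0,0]]'
python3 - <<'E'
from h import *
st()
t=capture("top");crop(t,225,215,305,265,10,"pics/t10.png")
E
```

```text
t: 11.28
tcp_pos: [0.4529, -0.0344, 0.1374]
tool_rot: [2.856, -0.001, -0.188]
ft_force: [-0.3, -0.7, 0.7]
opening: 0.0161
t 11.28 q [-0.039 -0.046  2.006 -0.299  1.239  0.256] p [ 0.4529 -0.0344  0.1374] rot [ 1.6364e+02 -5.0000e-02 -1.0780e+01] F [-0.3 -0.7  0.7] open 0.0161
```

View pics/t10.png

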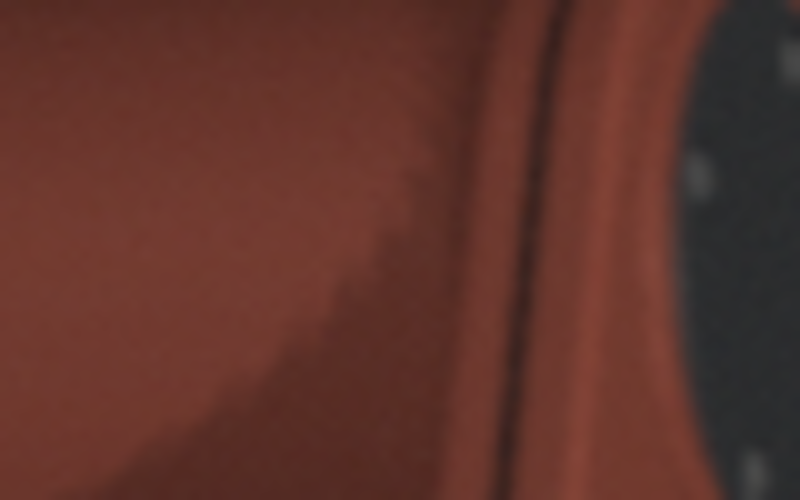

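The top view is now blocked by the arm, so I continue with the wrist view.

```bash
python3 -m inch '[[1,0,0.001,-0.107,-0.5,0,0],[1,0,0.001,-0.107,-0.5,0,0]]'
python3 - <<'E'
from h import *
st()
w=capture("wrist");crop(w,0,0,640,400,1.25,"pics/w11.png")
E
```

```text
t: 11.58
tcp_pos: [0.4536, -0.0304, 0.1493]
tool_rot: [2.771, -0.001, -0.188]
ft_force: [0.3, 0.6, -0.1]
opening: 0.0156
t 11.57 q [ 0.027 -0.022  1.977 -0.378  1.289  0.341] p [ 0.4536 -0.0304  0.1493] rot [ 1.5874e+02 -4.0000e-02 -1.0790e+01] F [ 0.3  0.6 -0.1] open 0.0156
```

View pics/w11.png

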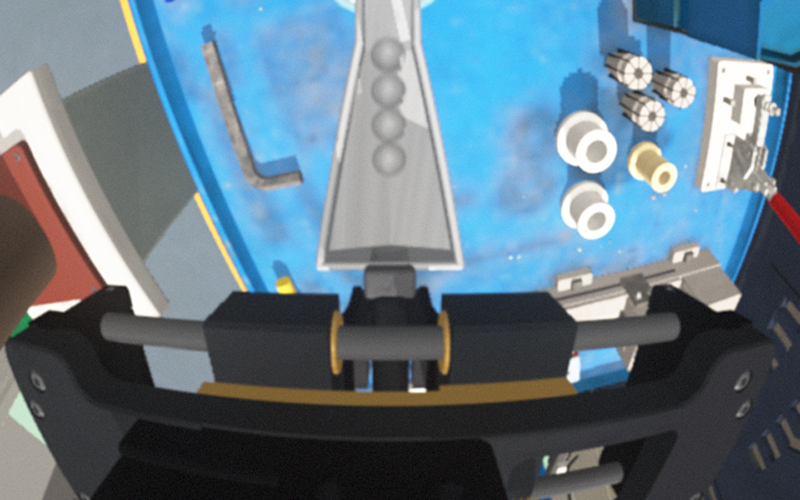

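The four balls are running in single file towards the spout, at (388,55) to (388,158). Tipping further, slowly.

```bash
python3 -m inch '[[1,0,0.001,-0.064,-0.3,0,0],[1,0,0.001,-0.064,-0.3,0,0],[1,0,0.001,-0.064,-0.3,0,0],[1,0,0.001,-0.064,-0.3,0,0],[1,0,0.001,-0.064,-0.3,0,0]]'
python3 - <<'E'
from h import *
st()
w=capture("wrist");crop(w,0,0,640,400,1.25,"pics/w12.png")
E
```

```text
t: 12.25
tcp_pos: [0.4548, -0.0236, 0.1671]
tool_rot: [2.638, -0.0, -0.188]
ft_force: [-0.8, -0.3, 0.9]
opening: 0.0156
t 12.25 q [ 0.122  0.029  1.93  -0.488  1.375  0.454] p [ 0.4548 -0.0236  0.1671] rot [151.13  -0.   -10.79] F [-0.8 -0.3  0.9] open 0.0156
```

View pics/w12.png

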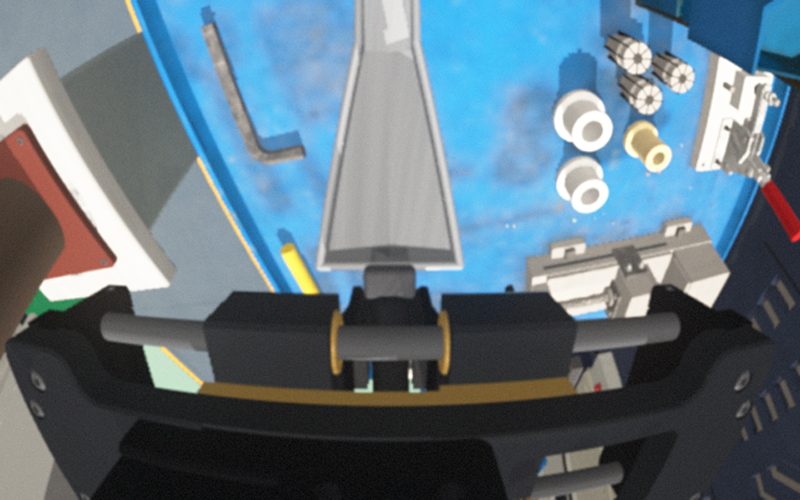

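Balls have left the tray body. I tip a little more to be sure the spout is empty, then look.

```bash
python3 -m inch '[[1,0,0.001,-0.107,-0.5,0,0],[1,0,0.001,-0.107,-0.5,0,0],[1,0,0.001,-0.107,-0.5,0,0],[1,0,0,0,0,0,0],[1,0,0,0,0,0,0],[1,0,0,0,0,0,0],[1,0,0,0,0,0,0]]'
python3 - <<'E'
from h import *
st()
s=capture("side");crop(s,230,80,390,220,4,"pics/s13.png")
w=capture("wrist");crop(w,230,0,400,100,4,"pics/w13.png")
E
```

```text
t: 13.18
tcp_pos: [0.4565, -0.0141, 0.1832]
tool_rot: [2.509, 0.0, -0.189]
ft_force: [0.1, 2.4, -0.4]
opening: 0.016
t 13.18 q [ 0.208  0.092  1.878 -0.58   1.467  0.547] p [ 0.4565 -0.0141  0.1832] rot [143.77   0.   -10.82] F [ 0.1  2.4 -0.4] open 0.016
```

View pics/s13.png

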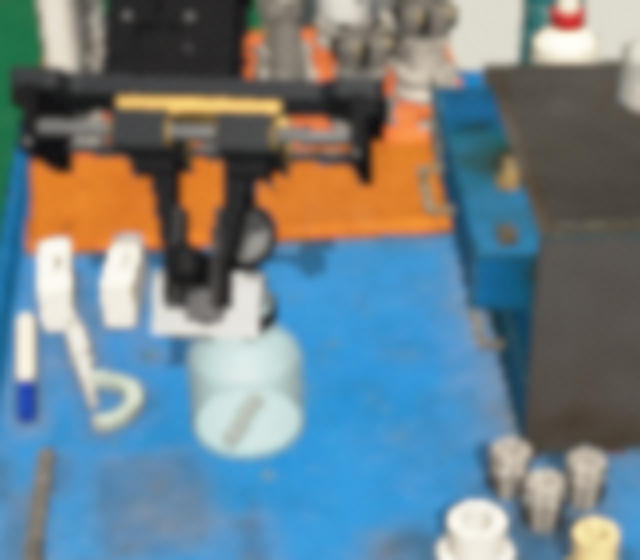

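View pics/w13.png

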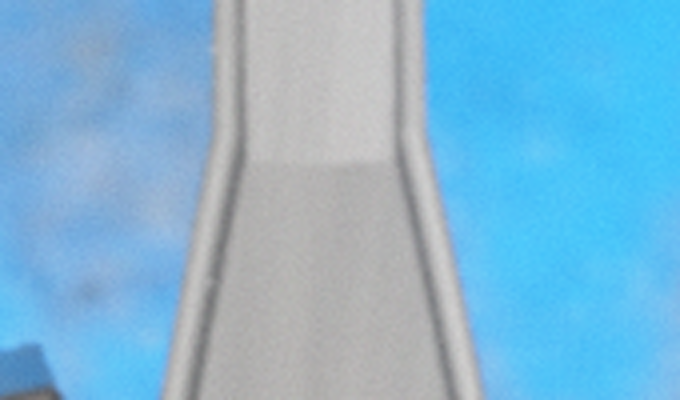

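The side view shows the balls as a row inside the bottle at (245,420), and the visible part of the tray is empty. I reverse the tip back to level, then lift.

```bash
python3 -m inch '[[1,0,-0.008,0.1,0.5,0,0],[1,0,-0.016,0.209,1,0,0],[1,0,-0.016,0.209,1,0,0],[1,0,-0.016,0.209,1,0,0],[1,0,-0.016,0.209,1,0,0],[1,0,-0.016,0.209,1,0,0],[1,0,-0.016,0.209,1,0,0],[1,0,-0.01,0.15,0.74,0,0]]'
python3 -m inch '[[1,0,0,-0.1,0,0,0],[1,0,0,-0.3,0,0,0],[1,0,0,-0.3,0,0,0],[1,0,0,-0.1,0,0,0],[1,0,0,0,0,0,0]]'
python3 - <<'E'
from h import *
st()
t=capture("top");crop(t,210,200,410,290,4,"pics/t14.png")
E
```

```text
t: 14.28
tcp_pos: [0.4515, -0.0395, 0.0973]
tool_rot: [-3.141, -0.001, -0.19]
ft_force: [0.7, 0.2, -2.2]
opening: 0.0159
t: 14.9
tcp_pos: [0.4523, -0.0383, 0.1463]
tool_rot: [3.14, -0.001, -0.188]
ft_force: [-0.4, 0.4, -2.5]
opening: 0.0154
t 14.9 q [-2.570e-01 -1.290e-01  2.036e+00 -2.000e-03  1.233e+00 -6.900e-02] p [ 0.4523 -0.0383  0.1463] rot [ 1.7991e+02 -8.0000e-02 -1.0770e+01] F [-0.4  0.4 -2.5] open 0.0154
```

View pics/t14.png

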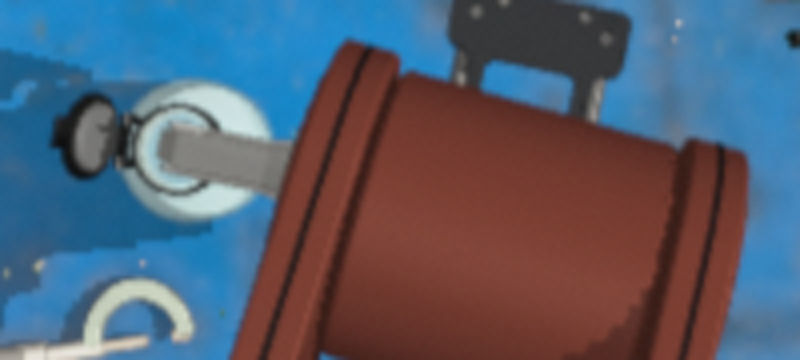

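The lip is free of the bottle, which is where it was. Taking the tray back to its original spot.

```bash
python3 -m inch '[[1,0.028,0.2,0,0,0,0],[1,0.066,0.48,0,0,0,0],[1,0.066,0.48,0,0,0,0],[1,0.066,0.48,0,0,0,0],[1,0.066,0.48,0,0,0,0],[1,0.066,0.48,0,0,0,0],[1,0.039,0.281,0,0,0,0],[1,0,0,0,0,0,0]]'
python3 -m inch '[[1,0,0,0.3,0,0,0],[1,0,0,0.5,0,0,0],[1,0,0,0.5,0,0,0],[1,0,0,0.4,0,0,0],[1,0,0,0.25,0,0,0],[1,0,0,0.13,0,0,0],[1,0,0,0.05,0,0,0],[1,0,0,0,0,0,0]]'
python3 - <<'E'
from h import *
st()
w=capture("wrist");crop(w,0,0,640,400,1.25,"pics/w15.png")
t=capture("top");crop(t,210,200,410,290,4,"pics/t15.png")
s=capture("side");crop(s,230,120,390,260,4,"pics/s15.png")
E
```

```text
t: 15.95
tcp_pos: [0.4426, -0.2134, 0.1454]
tool_rot: [3.141, 0.001, -0.19]
ft_force: [0.5, 0.5, -2.1]
opening: 0.0159
t: 16.95
tcp_pos: [0.4435, -0.2128, 0.0185]
tool_rot: [3.14, -0.001, -0.188]
ft_force: [-0.6, 0.5, -1.7]
opening: 0.0156
t 16.95 q [-6.070e-01  1.610e-01  2.019e+00 -1.000e-03  9.610e-01 -4.190e-01] p [ 0.4435 -0.2128  0.0185] rot [ 1.7993e+02 -5.0000e-02 -1.0780e+01] F [-0.6  0.5 -1.7] open 0.0156
```

View pics/w15.png

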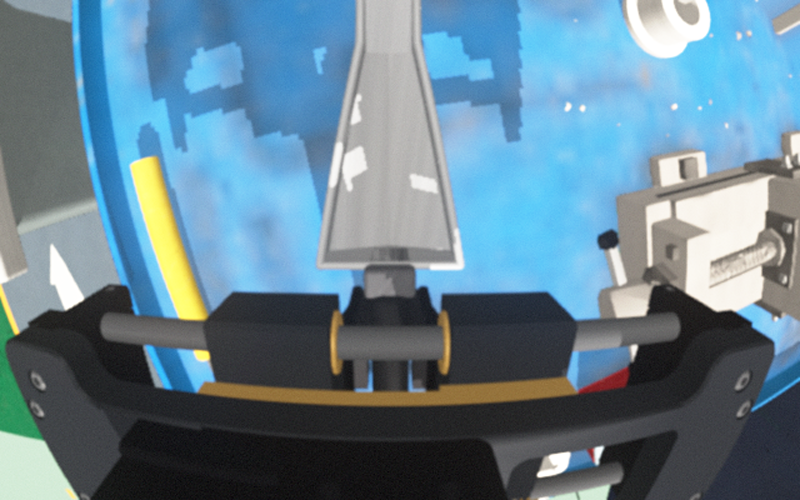

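View pics/t15.png

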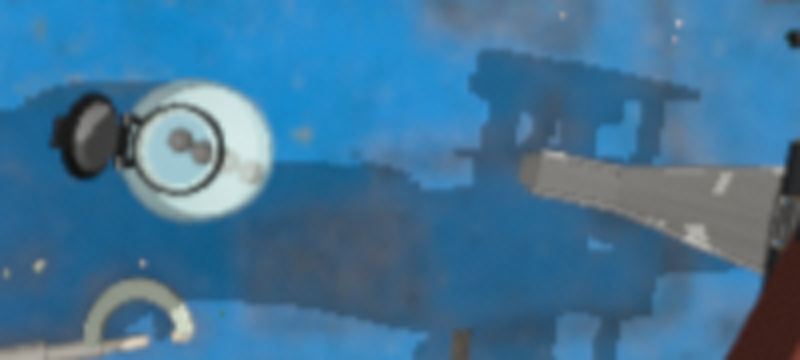

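View pics/s15.png

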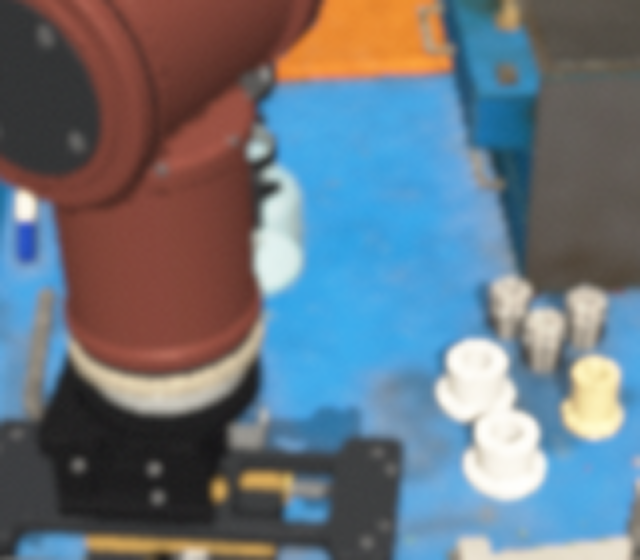

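The tray is empty, and four balls show in the bottle in the top crop at (180,140), (200,152), (230,165) and (250,173). Setting the tray down over the last 2–3 mm.

```bash
python3 -m inch '[[1,0,0,0.02,0,0,0],[1,0,0,0.015,0,0,0],[1,0,0,0.01,0,0,0],[1,0,0,0,0,0,0],[1,0,0,0,0,0,0]]'
```

```text
t: 17.73
tcp_pos: [0.4431, -0.2128, 0.0156]
tool_rot: [3.14, -0.0, -0.188]
ft_force: [-2.4, -0.5, 2.9]
opening: 0.0159
```

```bash
python3 -m inch '[[0.4,0,0,0,0,0,0],[-0.3,0,0,0,0,0,0],[-1,0,0,0,0,0,0],[-1,0,0,0,0,0,0],[-1,0,0,0,0,0,0],[-1,0,0,0,0,0,0]]'
python3 -m inch '[[-1,0,0,-0.15,0,0,0],[-1,0,0,-0.4,0,0,0],[-1,0,0,-0.7,0,0,0],[-1,0,0,-0.8,0,0,0],[-1,0,0,-0.8,0,0,0],[-1,0,0,-0.7,0,0,0],[-1,0,0,0,0,0,0]]'
python3 - <<'E'
from h import *
st()
w=capture("wrist");crop(w,0,0,640,400,1.25,"pics/w16.png")
plan([.4906,.214,.228],rdown(-8),9)
E
```

```text
t: 18.48
tcp_pos: [0.4431, -0.2126, 0.0154]
tool_rot: [3.141, -0.0, -0.188]
ft_force: [0.2, -0.1, 0.1]
opening: 0.0682
t: 19.35
tcp_pos: [0.4453, -0.2139, 0.2335]
tool_rot: [3.137, -0.008, -0.188]
ft_force: [-0.0, -0.2, -1.1]
opening: 0.0871
t 19.35 q [-6.070e-01 -1.130e-01  1.853e+00 -1.000e-03  1.392e+00 -4.190e-01] p [ 0.4453 -0.2139  0.2335] rot [179.74  -0.47 -10.78] F [-0.  -0.2 -1.1] open 0.0871
9 rows: [-0.046 -0.794  0.004] [ 0.004 -0.005 -0.062]
```

View pics/w16.png

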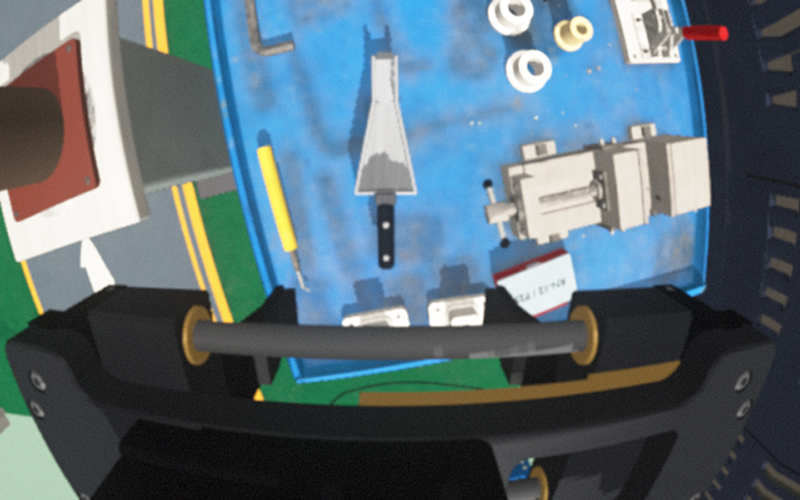

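The tray stands level and empty on the cart at its old place. With the jaws shut, I move past the cap.

```bash
python3 -m inch '[[1,-0.046,-0.6,0,0,0,-0.062],[1,-0.046,-0.8,0,0,0,-0.062],[1,-0.046,-0.8,0,0,0,-0.062],[1,-0.046,-0.8,0,0,0,-0.062],[1,-0.046,-0.8,0,0,0,-0.062],[1,-0.046,-0.8,0,0,0,-0.062],[1,-0.046,-0.8,0,0,0,-0.062],[1,-0.046,-0.8,0,0,0,-0.062]]'
python3 -m inch '[[1,-0.046,-0.7,0,0,0,-0.062],[1,0,-0.246,0,0,0,0],[1,0,0,0,0,0,0]]'
python3 - <<'E'
from h import *
import pickle
st()
pickle.dump((calibration("wrist"),cur()),open("w17.pkl","wb"))
w=capture("wrist");crop(w,0,0,640,400,1.25,"pics/w17.png")
t=capture("top");crop(t,180,170,330,280,5,"pics/t17.png")
s=capture("side");crop(s,230,80,390,220,4,"pics/s17.png")
E
```

```text
t: 20.4
tcp_pos: [0.4827, 0.1594, 0.2264]
tool_rot: [3.14, 0.003, -0.145]
ft_force: [0.3, -0.0, 0.5]
opening: 0.015
t: 20.78
tcp_pos: [0.4885, 0.2147, 0.2268]
tool_rot: [3.139, 0.002, -0.138]
ft_force: [0.8, -0.5, -0.4]
opening: 0.0003
t 20.77 q [ 2.670e-01  1.000e-03  1.757e+00 -1.000e-03  1.387e+00  4.050e-01] p [0.4885 0.2147 0.2268] rot [ 1.7987e+02  1.1000e-01 -7.9100e+00] F [ 0.8 -0.5 -0.4] open 0.0003
```

View pics/w17.png

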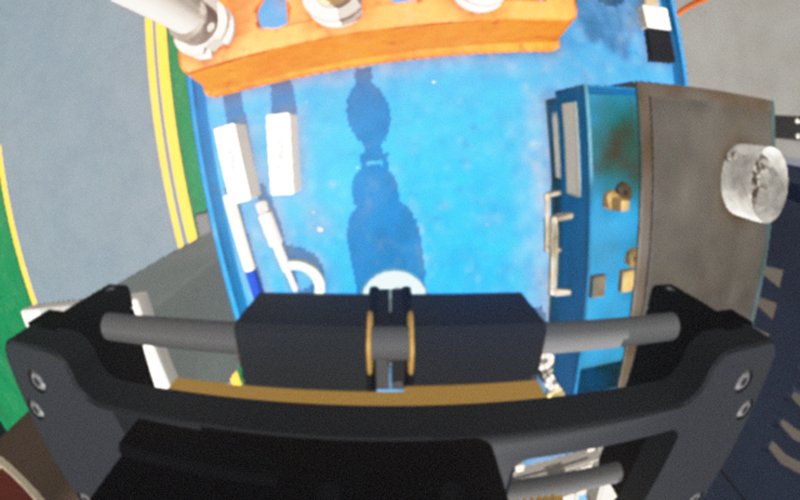

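View pics/t17.png

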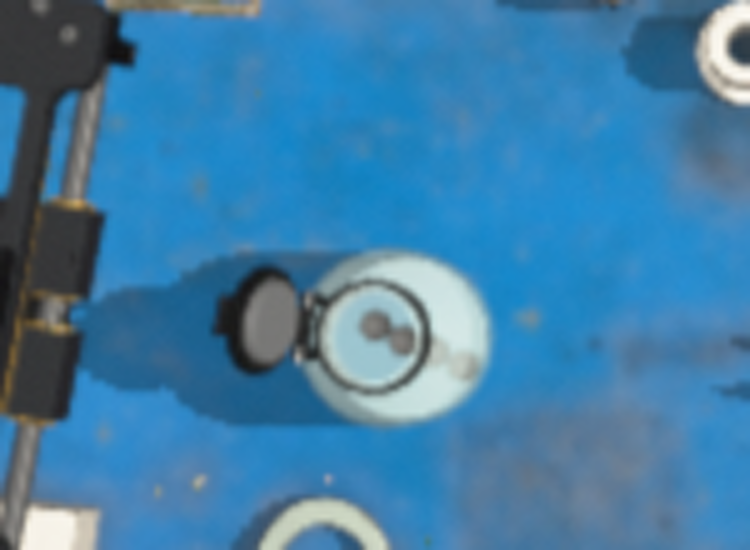

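View pics/s17.png

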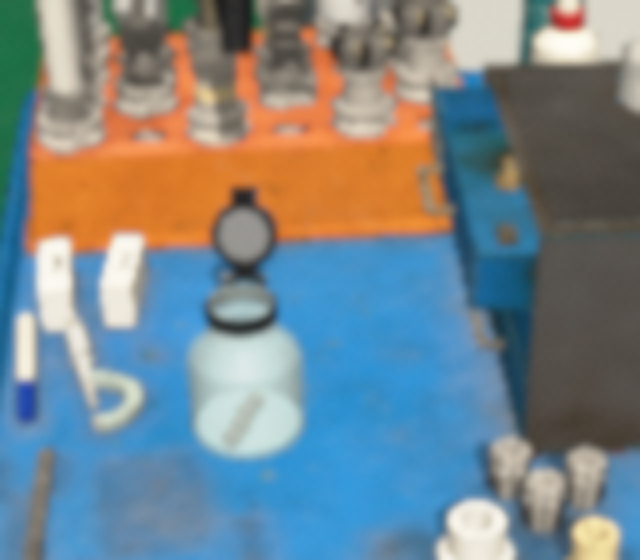

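Bottle, cap and balls are unchanged: cap tab tip at (215,318) in the top crop, fingers clear behind it. I lower behind the cap and sweep it forward.

```bash
python3 -m inch '[[1,0,0,0.3,0,0,0],[1,0,0,0.5,0,0,0],[1,0,0,0.5,0,0,0],[1,0,0,0.31,0,0,0],[1,0,0,0,0,0,0]]'
python3 -m inch '[[1,0,0.1,0,0,0,0],[1,0,0.2,0,0,0,0],[1,0,0.2,0,0,0,0],[1,0,0.2,0,0,0,0],[1,0,0.15,0,0,0,0],[1,0,0.1,0,0,0,0],[1,0,0,0,0,0,0]]'
python3 - <<'E'
from h import *
st()
t=capture("top");crop(t,180,170,330,280,5,"pics/t18.png")
s=capture("side");crop(s,230,80,390,220,4,"pics/s18.png")
E
```

```text
t: 21.55
tcp_pos: [0.4878, 0.2136, 0.1293]
tool_rot: [3.139, 0.004, -0.14]
ft_force: [-1.0, 0.1, -0.4]
opening: 0.0006
t: 22.42
tcp_pos: [0.4812, 0.1576, 0.1314]
tool_rot: [3.141, 0.0, -0.14]
ft_force: [0.3, -0.1, -0.6]
opening: 0.0005
t 22.43 q [ 1.610e-01  2.300e-02  1.921e+00 -1.000e-03  1.198e+00  3.020e-01] p [0.4812 0.1576 0.1314] rot [ 1.7995e+02  1.0000e-02 -8.0400e+00] F [ 0.3 -0.1 -0.6] open 0.0005
```

View pics/s18.png

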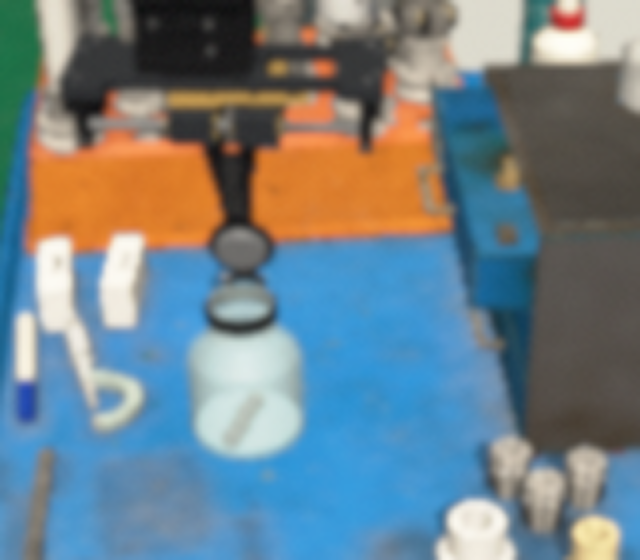

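View pics/t18.png

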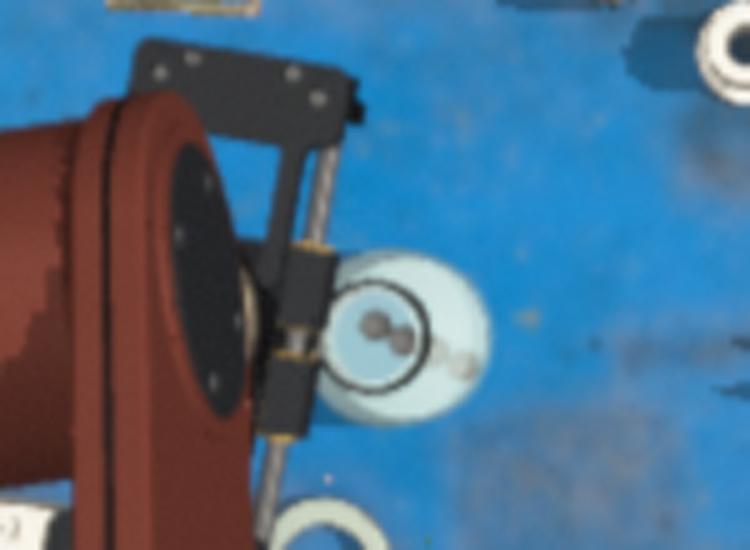

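The cap is being carried forward without moving the bottle. I continue forward, then down.

```bash
python3 -m inch '[[1,0,0.1,0,0,0,0],[1,0,0.15,0,0,0,0],[1,0,0.15,0,0,0,0],[1,0,0.12,0,0,0,0],[1,0,0.08,0,0,0,0],[1,0,0,0,0,0,0]]'
python3 - <<'E'
from h import *
st()
t=capture("top");crop(t,180,170,330,280,5,"pics/t19.png")
s=capture("side");crop(s,230,80,390,220,4,"pics/s19.png")
E
```

```text
t: 23.28
tcp_pos: [0.4762, 0.122, 0.1315]
tool_rot: [3.141, -0.0, -0.14]
ft_force: [0.4, -0.5, 1.1]
opening: 0.0005
t 23.27 q [ 9.100e-02 -1.300e-02  1.957e+00 -1.000e-03  1.198e+00  2.310e-01] p [0.4762 0.122  0.1315] rot [179.95  -0.    -8.04] F [ 0.4 -0.5  1.1] open 0.0005
```

View pics/s19.png

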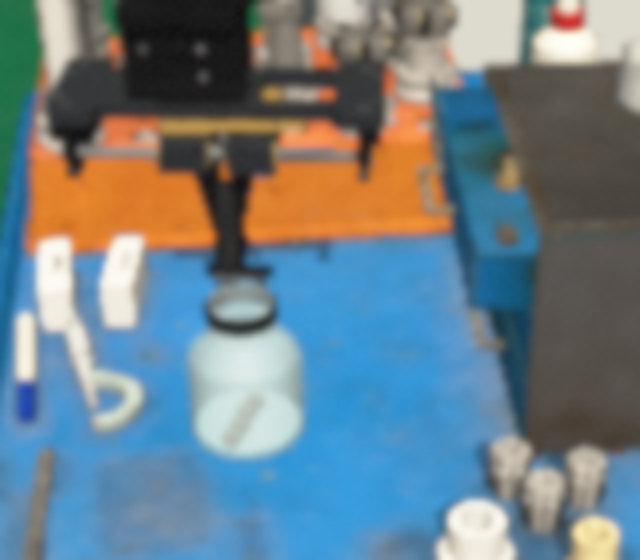

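The cap is edge-on to the side camera, about 50° from shut. Pressing it down.

```bash
python3 -m inch '[[1,0,0.05,0.05,0,0,0],[1,0,0.03,0.08,0,0,0],[1,0,0,0.08,0,0,0],[1,0,0,0.06,0,0,0],[1,0,0,0.04,0,0,0],[1,0,0,0.02,0,0,0],[1,0,0,0,0,0,0]]'
python3 - <<'E'
from h import *
st()
s=capture("side");crop(s,230,80,390,220,4,"pics/s20.png")
E
```

```text
t: 24.25
tcp_pos: [0.4756, 0.1177, 0.1117]
tool_rot: [3.141, 0.0, -0.14]
ft_force: [-0.2, 0.1, 0.0]
opening: 0.0
t 24.25 q [ 8.200e-02  8.000e-03  1.977e+00 -1.000e-03  1.157e+00  2.220e-01] p [0.4756 0.1177 0.1117] rot [179.95   0.    -8.  ] F [-0.2  0.1  0. ] open 0.0
```

View pics/s20.png

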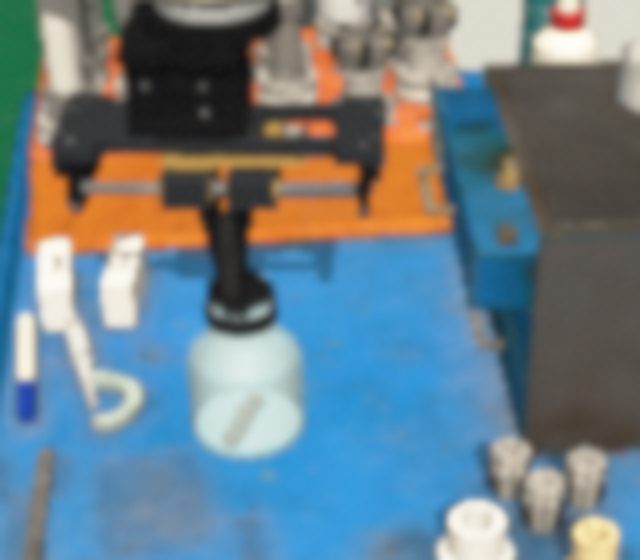

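```bash
python3 -m inch '[[1,0,0.05,0.02,0,0,0],[1,0,0.05,0.02,0,0,0],[1,0,0,0.02,0,0,0],[1,0,0,0.015,0,0,0],[1,0,0,0,0,0,0]]'; python3 -m inch '[[1,0,0,0.015,0,0,0],[1,0,0,0,0,0,0]]'
```

```text
t: 24.92
tcp_pos: [0.4748, 0.1115, 0.1075]
tool_rot: [3.14, 0.0, -0.14]
ft_force: [-1.4, -1.9, 3.6]
opening: 0.0003
t: 25.18
tcp_pos: [0.475, 0.1115, 0.1073]
tool_rot: [3.14, -0.0, -0.139]
ft_force: [-4.6, -2.4, 9.9]
opening: 0.0009
```

Firm stop of 9.9 N at z 0.107, the height of a shut cap's top. I lift straight up and look.

```bash
python3 -m inch '[[1,0,0,-0.1,0,0,0],[1,0,0,-0.4,0,0,0],[1,0,0,-0.8,0,0,0],[1,0,0,-0.8,0,0,0],[1,0,0,-0.5,0,0,0],[1,0,0,0,0,0,0]]'
python3 -m inch '[[1,0,-0.5,0,0,0,0],[1,0,-0.8,0,0,0,0],[1,0,-0.8,0,0,0,0],[1,0,-0.5,0,0,0,0],[1,0,0,0,0,0,0],[1,0,0,0,0,0,0]]'
python3 - <<'E'
from h import *
st()
s=capture("side");crop(s,230,80,390,220,4,"pics/s21.png");crop(s,0,0,640,400,1.2,"pics/s21f.png")
t=capture("top");crop(t,180,140,460,290,2.8,"pics/t21.png")
t0=cv2.imread("pics/top0.png")[:,:,::-1]
print(px("top",0,0,0) is not None)
E
```

```text
t: 25.92
tcp_pos: [0.4765, 0.1121, 0.2653]
tool_rot: [-3.141, -0.006, -0.139]
ft_force: [0.1, -0.7, -0.1]
opening: 0.0004
t: 26.68
tcp_pos: [0.4958, 0.2657, 0.2606]
tool_rot: [3.139, 0.002, -0.139]
ft_force: [0.9, -0.8, -0.7]
opening: 0.0001
t 26.68 q [ 3.520e-01  5.100e-02  1.643e+00 -1.000e-03  1.451e+00  4.920e-01] p [0.4958 0.2657 0.2606] rot [ 1.7987e+02  1.2000e-01 -7.9800e+00] F [ 0.9 -0.8 -0.7] open 0.0001
True
```

View pics/s21.png

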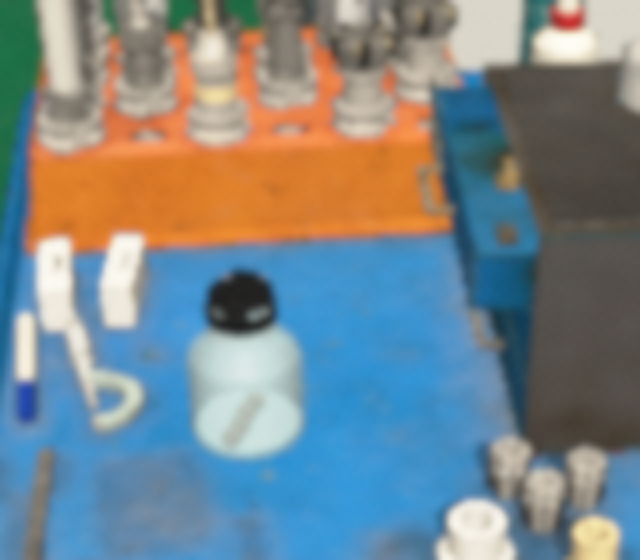

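View pics/t21.png

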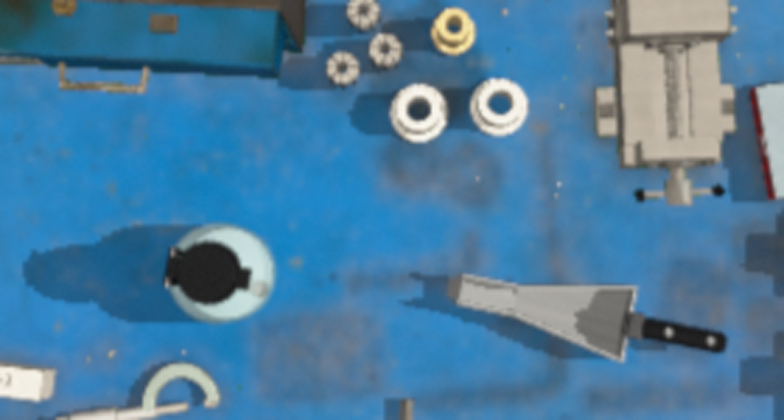

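View pics/s21f.png

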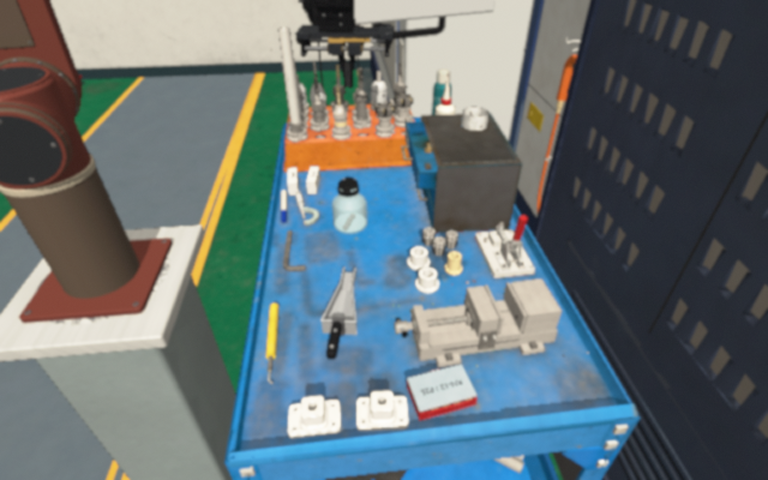

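Run:
```python
from h import *
a=cv2.imread("pics/top0.png")[:,:,::-1];b=capture("top")
for n,(u0,v0,u1,v1) in dict(bush=(295,130,375,195),bottlebase=(262,215,285,262),tools=(385,85,500,215),low=(150,262,340,315),tray=(330,230,445,275)).items():
    (dx,dy),r=cv2.phaseCorrelate(*[cv2.cvtColor(np.ascontiguousarray(i[v0:v1,u0:u1]),cv2.COLOR_RGB2GRAY).astype(np.float64) for i in(a,b)])
    print(n,round(dx,2),round(dy,2),round(r,2))
st(); sign_off()
```

```text
bush -0.0 0.0 1.0
bottlebase -0.48 0.18 0.8
tools -0.0 0.5 1.0
low -0.01 0.03 0.98
tray 0.24 -0.27 0.82
t 26.82 q [ 3.510e-01  4.900e-02  1.642e+00 -1.000e-03  1.451e+00  4.920e-01] p [0.4964 0.2653 0.2618] rot [ 1.7993e+02  3.0000e-02 -8.0700e+00] F [ 0.1 -0.2  0.8] open 0.0001
the job is handed in; nothing more can be done
```

All four balls are in the bottle, the empty tray is back on the cart and the cap is shut. I handed the job in at 26.8 s, with the arm well clear of everything.

- **Pouring:** I carried the tray level until the spout touched the near rim with its lip inside the mouth. The contact showed as about 3 N. Only then did I tip it about the rim to 36°, and the balls ran out in single file.
- **Tray and cap:** I stood the tray back within about 1 mm of its old place. I then swept the cap over with the closed fingers and pressed it down until it stopped firmly, at 9.9 N and 107 mm up, where the top of a shut cap should be.
- **Balls:** A picture taken before the cap was shut shows four balls in the bottle and none in the tray.
- **Bottle and other parts:** The last pictures show the bottle upright. The bushes show 0.0 px of shift. The bottle area shows about 0.5 px (around 1 mm), which may just be the shut cap and the balls changing the picture there. The vise area showed 0.5 px in one direction; the arm never went near it.
- **Disagreement:** The lip's position worked out from the arm differed from the top camera by about 5 mm sideways. I used the top camera, which saw the lip and the mouth together, and the lip went in centred.
- **Not checked:** I did not measure the cap's final angle from a picture. That it is fully shut rests on the firm stop and how it looks.

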